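# Pack the mezze chest and close it

### The job

Pack up the stall: stack all the trays on the counter (three or four) in one pile in the food chest, lengthways along it, with alternating offsets so that each tray's feet stand on the lips below and not in the food: the bottom tray 8 mm off the chest's middle towards the end with the lid stay, the next 8 mm off the other way, and so on; then lay the cold pack flat on top, along the pile. Only then press down the knee of the locked stay to break it, and lower the lid until it is fully shut. Knock none of the pots, jars, tubs or bottles over.

Things in the scene. Friction and masses are not known exactly. Their poses are not given: they have to be found in the camera images.
- chest: grey food chest, fixed: a tub 220 (x) x 160 (y) mm outside, walls 8 mm, rim 75 mm high, inner floor 10 mm above the origin (inside 204 x 144 mm). Origin: centre of its underside, z up. The lid is hinged along the rim on the +y side and, open, stands behind that side; the folding stay is outside the +x end
- bay (a point): middle of the chest's inner floor, where the pile stands; axes as the chest's. Four upright steel guide plates, 140 mm tall and 8 mm thick, keep the tray ends in a lane 80 mm wide (y from -40 to 40 mm): they cover x from 62 to 100 mm and from -62 to -100 mm; between them the middle 124 mm is open to the tub walls, for the fingers
- lid (a joint): lid angle: 0 open (at the start), 1.83 shut. A hollow cover 220 x 160 mm, 86 mm deep, walls 6 mm, 0.4 kg; its stiff hinge (0.4 N m) holds it where it is left. Open, its hollow faces the chest's -y side, and its flat outer top (160 mm) stands on edge, facing +y and leaning 15 degrees outwards. It cannot be lowered while the stay is locked
- lid_hinge (a point): middle of the hinge line: chest frame (0, 80, 76) mm; the lid turns about the chest's x axis. Axes as the chest's when the lid is open; they turn with the lid
- lid_face (a point): point on the lid's flat outer top, mid-length, 25 mm from its free edge: from the hinge 118 mm along +y and 108 mm up (chest axes) when open; 135 mm along -y and 86 mm up when shut. Push it from the outside, over and down, to lower the lid
- knee (a joint): bend of the folding stay (two steel links, 72 and 107 mm, from the tub's end to the lid's): 0 locked, a little past straight (at the start); grows as the knee is pressed down, straight at 0.12 rad, 2.59 with the lid shut. About 3 N straight down on the knee breaks it, 8 N takes it 20 mm down, 15 N 30 mm; it stays where it is left, and the lid follows a little (0.15 rad for 30 mm)
- knee_pad (a point): top of the black round press pad at the stay's knee: a pin 22 mm in diameter, 34 mm long, lying along the chest's x axis beyond the tub's +x end; the point is mid-length on its upper side when locked, at chest frame (141, 29, 116) mm. The pad moves down as the stay folds
- tray1: aluminium three-compartment tray of biscuits, 150 (x) x 60 (y) x 30 mm tall, 0.2 kg; up to four alike, None when absent. Origin: centre of the underside of its feet, z up. Body from 8 to 30 mm up, long side walls straight (grip across the 60 mm). Two cross feet below, 8 mm tall, 8 mm thick (x), 44 mm wide, at x = 50 and -50 mm
- tray2: like tray1. On top, flush at 30 mm: end lips 18 mm wide at x = 66 and -66 mm, cross walls 14 mm wide at x = 34 and -34 mm, wells between. Shifted 16 mm lengthways (either way) from the tray below, its feet stand on an end lip and a cross wall, its origin 30 mm above that tray's; set straight above, the feet drop into the wells
- tray3: one of up to four like trays (see tray1 and tray2), None when absent. Origin: centre of the underside of its feet, x lengthways, z up
- tray4: one of up to four like trays (see tray1 and tray2), None when absent. Origin: centre of the underside of its feet, x lengthways, z up
- pack: white cold pack, a flat slab 150 (x) x 60 (y) x 18 mm, 0.3 kg. Origin: centre of its underside, z up
- pot: small steel pot, 38 mm across, 47 mm tall; stays standing. Origin: centre of its underside, z up
- oil: green oil bottle, 64 mm across, 210 mm tall; stays standing. Origin: centre of its underside, z up
- jar: amber jar, 72 mm across, 100 mm tall; stays standing. Origin: centre of its underside, z up
- tubs: tower of two lidded tubs, 98 mm across, 92 mm tall; stays standing. Origin: centre of its underside, z up
Mind the look-alikes: they are no part of the job. What is shaped like the tray4 but blue is not meant.

How it is judged:
By the outcome, as a careful person would: the job done as asked, in the order asked, and still so for the second after the job is handed in, with the robot touching nothing.
Of tray1, tray2, tray3, tray4 only 3 to 4 are there at a start; the rules pass over those that are not, and their reading is None.
At some moment in a run one of tray1, tray2, tray3, tray4, pack may be knocked a few centimetres aside while the robot is not near it.
It also fails if it takes over 200 s, if anything falls off the work surface, if the arm or the gripper's body presses on something with over 40 N, if the wrist force passes 120 N, or if a joint passes its speed limit or range.

### The arm

A 6-joint arm with a two-finger parallel gripper is mounted at the origin on the work surface. World frame = base frame: x ahead of the robot, y to its left, z up, the work surface at z = 0. Lengths are in m, angles in degrees, forces in N, time in s.
With the tool pointing down it reaches from about 0.35 to 0.875 m from the base axis. Payload 4.2 kg.
Tool frame: the origin (TCP) lies midway between the tips of the shut fingers; the grasp point (between the pads) lies 19 mm behind it; z points along the fingers, y is the line along which they close (so a half turn about z gives the same grasp; the last joint's range is limited). The gripper opens to 87 mm and grips with 3 to 60 N. Pads are 19 mm wide; open, the fingers measure 117 mm over their backs; the gripper's body (75 mm by 190 mm) begins 51 mm behind the grasp point.
Start: joints at [-53.079, 22.042, 0.453, 0, -68.411, -14.817], TCP at [0.235, -0.579, 0.223] pointing down, gripper open.
Joint ranges: [-179.83, 179.83], [-69.29, 118.12], [-61.27, 80.66], [-181.25, 117.63], [-171.15, -9.14], [-177.46, 177.46]. Speed limits (degrees/s): [159.86, 159.86, 180, 180, 180, 180].

### API

Orientations are given as [roll, pitch, yaw] about the fixed x, y, z axes, in that order (R = Rz(yaw) Ry(pitch) Rx(roll)).
In Python, from workcell import env gives the robot as it stands. The module is installed in compiled form; this text tells all that it offers. Calls block until the motion is done:
- env.goto(position, orientation): joint-space move of the TCP to a pose.
- env.move_straight(position, rotation=None, rate=0.15, force_limit=None): straight line of the TCP; rotation=None keeps the orientation; rate is the mean speed in m/s. With force_limit (N) it stops when the force on the tool has changed by that much, and returns True; else False.
- env.set_joints(angles): joint-space move.
- env.gripper_to(opening, grasp_force=None): opening from 0.0 (shut) to 1.0 (fully open); grasp_force is the grip in N (None keeps the last); returns when the fingers have stopped.
- env.dwell(seconds).
- env.inverse_kinematics(position, orientation): joint angles nearest the present ones, or None.
- env.read_state(): the state.
- env.grab_frame(name): name is "side" or "top"; returns a dict with "image" (480x640x3 uint8, blue, green, red), "fx", "fy", "cx", "cy" (pixels), "position" and "orientation" of the camera in the world. Camera axes: x right, y up, looking along -z (the intrinsics and any distortion apply to the point x, -y, -z); pixel columns grow to the right and rows downward; lengths in m; the calibration is good to about 2 mm. A picture is of the moment at which its call begins. There is no depth.
A pose or a line that the arm cannot do raises env.Unreachable and nothing moves.
- env.close_job(): hands the job in; it is judged then, once.
Trained networks look in a picture, given as the dict that the camera call returned (one of the last four; its "shot" number tells which), for a name from the list of things; names that differ only in an ending like _2 or _b are one class to them, and where a whole thing is asked for, a point or a joint stands for the part that bears it (a point fixed in the world has none). Each returns a list of dicts, best first, with "score" (0 to 1); they miss things now and then, are a little off and sometimes report something else, mostly with a low value. They report only what shows in the picture. A call takes as long as a camera call. They do not tell look-alikes from the thing itself.
- env.search_frame(picture, thing): "xyz" ([x, y, z] in m, in world coordinates, good to about 4 mm: the middle of the surface that is visible of it).
- env.trace(picture, thing): "mask" (480x640 bool, what is visible of it).
The state is a dict: "clock": time; "joint_positions": joint angles; "qvel": joint speeds; "joint_torque": joint torques, N m; "position": TCP position; "tool_rot": TCP orientation; "force": force on the tool from outside, world axes, zero at the start; "wrist_torque": the same for the moment, N m; "opening": opening from 0.0 (shut) to 1.0 (fully open); "finger_force": force on a finger pad.
Only numpy, scipy, OpenCV 4.12 (cv2) and the standard library are available. Lean on these libraries where they do the work, as an engineer would, in place of code of your own. Each camera call takes 0.05 s, during which the arm holds its last target. There are 200 camera calls.

## Working session

There is one attempt and no reset: what is moved stays moved. The work goes in short steps, each a Python script; the robot and the scene stay as the last script left them, time stands still between calls to the robot, and variables do not carry over. Pictures are saved under pics/ and viewed, at most 14 in all, crops included, and the job is handed in when it is done.

```bash
mkdir -p pics; ls
cat > a.py <<'E'
from workcell import env
import numpy as np, cv2
E
python3 - <<'E'
from a import *
for n in ["side","top"]:
    f=env.grab_frame(n); cv2.imwrite(f"pics/{n}0.png",f["image"])
    print(n,f["fx"],f["fy"],f["cx"],f["cy"],f["position"],f["orientation"],[k for k in f])
    for t in ["chest","lid","knee_pad","tray1","pack","pot","oil","jar","tubs"]:
        print(t,[(np.round(d["xyz"],3).tolist(),round(d["score"],2)) for d in env.search_frame(f,t)])
print(env.read_state()["clock"],env.read_state()["tool_rot"])
E
```

```text
pics
side 587.4896098854194 587.4896098854194 326.1713457753246 241.29660586684537 [-0.22345142  0.65854263  0.97738439] [  50.57763565   -1.32207812 -130.76246789] ['image', 'fx', 'fy', 'cx', 'cy', 'position', 'orientation', 'shot']
chest [([0.505, 0.214, 0.115], 0.55)]
lid [([0.486, 0.269, 0.21], 0.78)]
knee_pad [([0.666, 0.128, 0.106], 0.79), ([0.488, 0.272, 0.212], 0.54)]
tray1 [([0.578, -0.296, 0.025], 0.95), ([0.587, -0.141, 0.026], 0.8), ([0.433, -0.295, 0.027], 0.8), ([0.422, -0.136, 0.028], 0.77), ([0.299, 0.187, 0.026], 0.67)]
pack [([0.504, -0.43, 0.019], 0.69), ([0.489, 0.269, 0.213], 0.62)]
pot [([0.49, -0.22, 0.03], 0.79), ([0.738, -0.109, 0.07], 0.63), ([0.501, -0.432, 0.019], 0.53)]
oil [([0.68, 0.374, 0.112], 0.95)]
jar [([0.741, -0.11, 0.075], 0.76)]
tubs [([0.734, -0.237, 0.075], 0.57)]
top 525.792219332351 525.792219332351 319.5973375258482 232.43958306711477 [ 0.42469977 -0.02095945  1.33384843] [  5.63531671   0.47307497 -89.38221505] ['image', 'fx', 'fy', 'cx', 'cy', 'position', 'orientation', 'shot']
chest [([0.553, 0.19, 0.076], 0.87), ([0.744, -0.256, 0.094], 0.35)]
lid [([0.555, 0.247, 0.212], 0.9)]
knee_pad [([0.668, 0.131, 0.111], 0.8)]
tray1 [([0.589, -0.144, 0.032], 0.98), ([0.423, -0.305, 0.027], 0.87), ([0.428, -0.144, 0.03], 0.67), ([0.304, 0.187, 0.028], 0.62), ([0.582, -0.302, 0.028], 0.61)]
pack [([0.469, -0.444, 0.022], 0.8)]
pot [([0.499, -0.226, 0.045], 0.77)]
oil [([0.693, 0.357, 0.138], 0.8)]
jar [([0.752, -0.12, 0.102], 0.78)]
tubs [([0.744, -0.257, 0.09], 0.83)]
1.0 [-1.79999138e+02  3.24337606e-04 -1.57893693e+02]
```

View pics/top0.png

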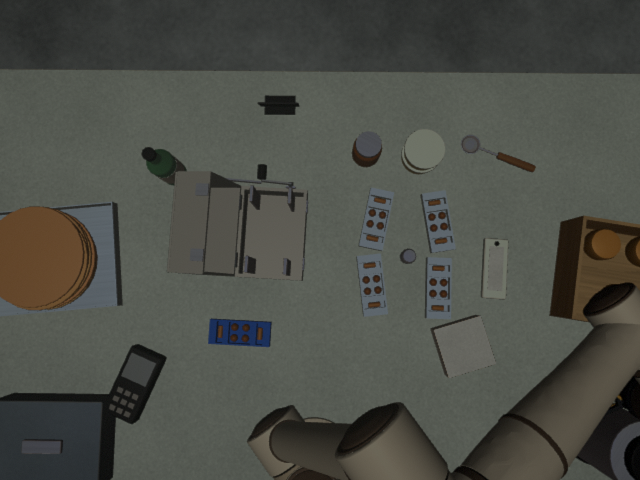

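View pics/side0.png

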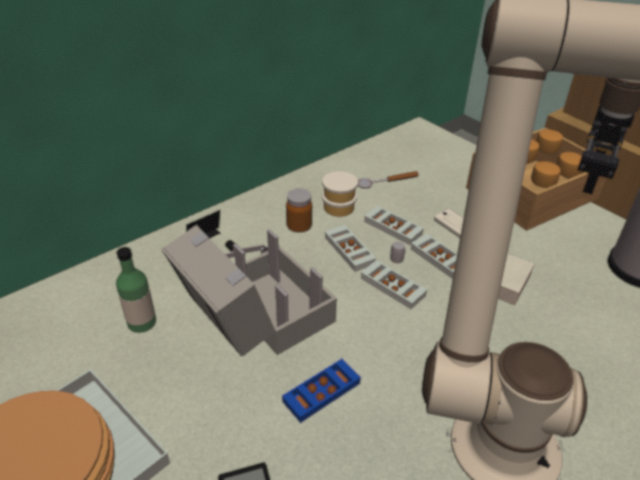

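The four aluminium trays are at top-view pixels (377,219), (437,222), (372,284) and (439,287). The look-alikes are the blue tray at (240,333), and for the pack the square slab at (463,345). The pack itself is the 60x25 px slab at (495,268). The chest's tub is at (273,232) and the knee pad at (262,172).

```bash
cat > a.py <<'E'
from workcell import env
import numpy as np, cv2
from scipy.spatial.transform import Rotation as R
def proj(f,P):
    P=np.atleast_2d(P); c=(P-np.array(f["position"]))@R.from_euler("xyz",f["orientation"],degrees=True).as_matrix()
    return np.c_[f["cx"]+f["fx"]*c[:,0]/-c[:,2], f["cy"]+f["fy"]*c[:,1]/c[:,2]]
def unproj(f,uv,z):
    uv=np.atleast_2d(uv); d=np.c_[(uv[:,0]-f["cx"])/f["fx"],-(uv[:,1]-f["cy"])/f["fy"],-np.ones(len(uv))]
    d=d@R.from_euler("xyz",f["orientation"],degrees=True).as_matrix().T; p=np.array(f["position"])
    return p+d*((z-p[2])/d[:,2])[:,None]
def box(x,y,yaw,z0,z1,L=.15,W=.06):
    c=np.array([(a*L/2,b*W/2,z) for a in(-1,1) for b in(-1,1) for z in(z0,z1)])
    c[:,:2]=c[:,:2]@np.array([[np.cos(yaw),np.sin(yaw)],[-np.sin(yaw),np.cos(yaw)]]); return c+[x,y,0]
def desc(f,hull,z):
    g=unproj(f,hull.reshape(-1,2),z)[:,:2]
    m=cv2.moments((g*1e3).astype(np.float32)); 
    return m["m10"]/m["m00"]/1e3,m["m01"]/m["m00"]/1e3,.5*np.arctan2(2*m["mu11"],m["mu20"]-m["mu02"]),m["m00"]
def fit(f,mask,z0,z1):
    """pose (x,y,yaw) of a 150x60 box whose silhouette matches the mask"""
    m=cv2.resize(mask.astype(np.uint8)*255,None,fx=4,fy=4,interpolation=cv2.INTER_LINEAR)
    cs=max(cv2.findContours((m>127).astype(np.uint8),cv2.RETR_EXTERNAL,cv2.CHAIN_APPROX_NONE)[0],key=cv2.contourArea)
    h=(cv2.convexHull(cs).reshape(-1,2)+.5)/4-.5
    d=np.array(desc(f,h.astype(np.float32),z1)); p=d[:3].copy()
    for _ in range(6):
        q=np.array(desc(f,cv2.convexHull(proj(f,box(*p,z0,z1)).astype(np.float32)),z1))
        e=d[:3]-q[:3]; e[2]=(e[2]+np.pi/2)%np.pi-np.pi/2; p+=e
    return p,d[3]/q[3]      # pose, area ratio (1 = full view)
def find(f,thing,z0=.008,z1=.03):
    out=[]
    for d in env.trace(f,thing):
        m=d["mask"]; 
        if m.sum()<300: continue
        p,a=fit(f,m,z0,z1); bgr=f["image"][m].mean(0)
        blue=bgr[0]>bgr[2]*1.6
        out.append((*p,a,d["score"],blue))
    return out
def crop(f,u,v,w,h,k,name):
    cv2.imwrite("pics/"+name,cv2.resize(f["image"][v:v+h,u:u+w],None,fx=k,fy=k,interpolation=cv2.INTER_CUBIC))
E
python3 - <<'E'
from a import *
f=env.grab_frame("top")
for o in find(f,"tray1"): print("tray",np.round(o,3))
for o in find(f,"pack",0,.018): print("pack",np.round(o,3))
crop(f,160,150,160,140,5,"chest.png"); crop(f,350,180,170,120,4,"trays.png")
g=env.grab_frame("side")
for o in find(g,"tray1"): print("tray",np.round(o,3))
for o in find(g,"pack",0,.018): print("pack",np.round(o,3))
crop(g,160,210,190,140,4,"chests.png")
E
```

```text
tray [ 0.42  -0.304 -0.03   0.99   0.87   0.   ]
tray [ 0.426 -0.139  0.119  0.996  0.85   0.   ]
tray [0.305 0.186 1.533 0.994 0.81  1.   ]
tray [5.74e-01 2.84e-01 2.00e-03 4.44e+00 7.30e-01 0.00e+00]
tray [ 0.585 -0.304  0.145  1.017  0.66   0.   ]
tray [ 0.589 -0.15  -0.197  1.039  0.55   0.   ]
pack [ 0.47  -0.447 -0.057  0.966  0.6    0.   ]
tray [ 0.59  -0.149 -0.222  1.014  0.79   0.   ]
tray [ 0.426 -0.139  0.124  1.073  0.76   0.   ]
tray [ 0.585 -0.304  0.128  1.055  0.72   0.   ]
tray [ 0.435 -0.302 -0.226  0.819  0.71   0.   ]
tray [0.304 0.186 1.535 1.038 0.6   1.   ]
pack [ 0.506 -0.444 -0.528  0.512  0.58   0.   ]
```

View pics/chest.png

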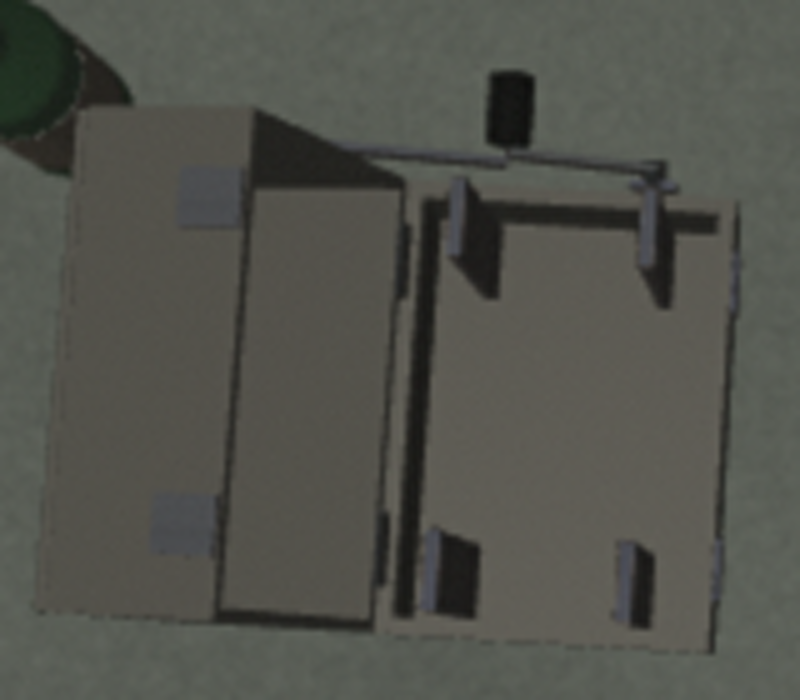

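View pics/trays.png

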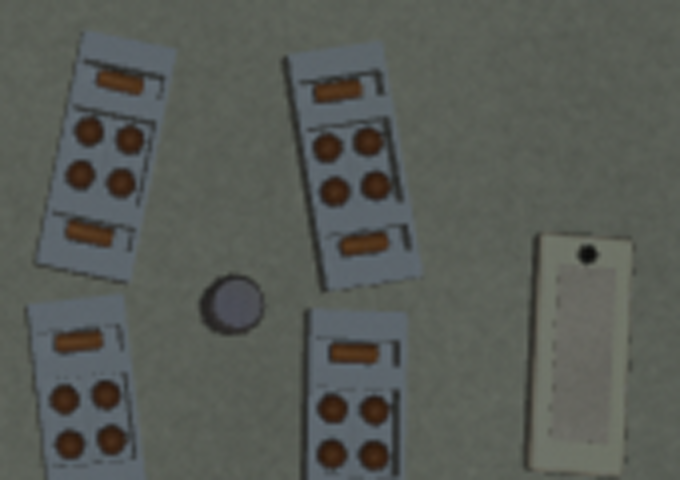

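View pics/chests.png

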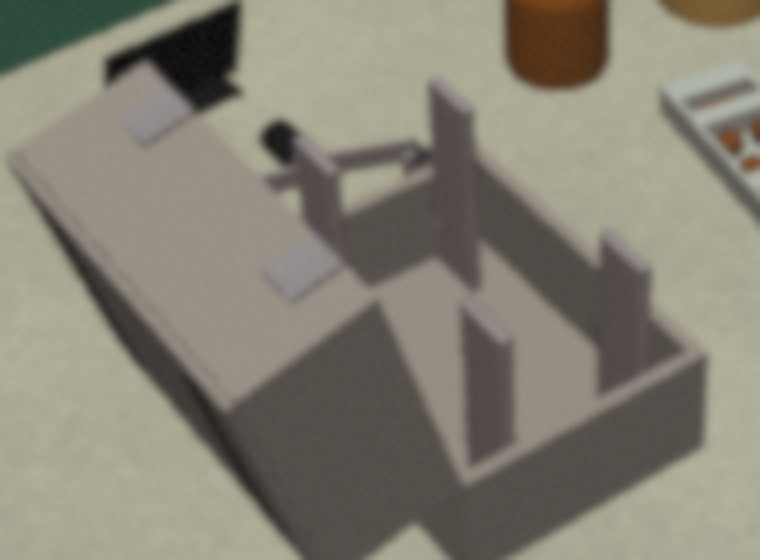

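The crops confirm the choices: four aluminium trays with biscuits, and the long white slab as the pack. In the top crop, the plate tops are at about (457,218), (648,230), (431,570) and (625,583). The rim corners are at (738,202) and (712,652). I'll fit the chest pose from both views.

Run:
```python
from a import *
from scipy.optimize import least_squares
f=env.grab_frame("top"); g=env.grab_frame("side")
pl={"A":(81,44,150),"B":(81,-44,150),"C":(-81,44,150),"D":(-81,-44,150)}
top=[((457,218),pl["A"]),((648,228),pl["B"]),((431,570),pl["C"]),((625,583),pl["D"]),((738,202),(110,-80,75)),((712,652),(-110,-80,75)),((377,632),(-110,80,75))]
sid=[((452,97),pl["B"]),((319,157),pl["A"]),((626,252),pl["D"]),((489,320),pl["C"]),((705,355),(-110,-80,75)),((465,487),(-110,80,75))]
T=(np.array([t[0] for t in top])+.5)/5-.5+[160,150]; S=(np.array([t[0] for t in sid])+.5)/4-.5+[160,210]
def W(p,l):
    P=np.array([t[1] for t in l])/1e3; c,s=np.cos(p[2]),np.sin(p[2]); return np.c_[p[0]+c*P[:,0]-s*P[:,1],p[1]+s*P[:,0]+c*P[:,1],P[:,2]]
rt=lambda p:(proj(f,W(p,top))-T).ravel(); rs=lambda p:(proj(g,W(p,sid))-S).ravel()
for r in (rt,rs,lambda p:np.r_[rt(p),rs(p)]):
    o=least_squares(r,[.55,.15,0]); print(np.round(o.x,4)); print(np.round(o.fun.reshape(-1,2),1).tolist())
```

```text
[ 0.5474  0.1074 -0.0477]
[[0.1, -0.3], [0.3, -0.1], [0.1, 0.3], [0.3, -0.0], [-0.1, -0.6], [-0.5, 0.3], [-0.3, 0.4]]
[ 0.5456  0.1096 -0.0464]
[[-0.2, -0.6], [-0.6, -0.6], [0.1, -0.3], [-0.5, 0.4], [1.2, 0.1], [-0.0, 0.6]]
[ 0.5469  0.1082 -0.0478]
[[-0.3, -0.0], [-0.0, 0.1], [-0.2, 0.5], [-0.1, 0.2], [-0.4, -0.4], [-0.8, 0.5], [-0.7, 0.6], [0.1, -1.1], [-0.3, -1.2], [0.2, -0.9], [-0.4, -0.3], [1.3, -0.5], [0.1, -0.1]]
```

```bash
cat >> a.py <<'E'
CX,CY,CT=.547,.108,-.048
def C(x,y,z):
    return np.array([CX+np.cos(CT)*x-np.sin(CT)*y,CY+np.sin(CT)*x+np.cos(CT)*y,z])
def down(th): return [180,0,((np.degrees(th)+360)%360)-180]
def trays():
    return [o for o in find(env.grab_frame("top"),"tray1") if .85<o[3]<1.15 and not o[5] and o[1]<-.03]
def pick(p,dz=.006,force=20):
    th=(p[2]+np.pi/2)%np.pi-np.pi/2
    env.gripper_to(.9); env.goto([p[0],p[1],.12],down(th))
    env.move_straight([p[0],p[1],dz],rate=.1,force_limit=12)
    env.gripper_to(.3,force); s=env.read_state(); print("grip",s["opening"],s["finger_force"],s["position"])
    env.move_straight([p[0],p[1],.26],rate=.25)
def place(x,z,dz=.006,ztop=.25):
    env.goto(C(x,0,ztop),down(CT))
    env.move_straight(C(x,0,z+dz+.012),rate=.12)
    hit=env.move_straight(C(x,0,z+dz-.004),rate=.02,force_limit=5)
    s=env.read_state(); print("down",hit,"tray z",s["position"][2]-dz,s["force"],"op",s["opening"])
    env.gripper_to(.9); env.move_straight(C(x,0,ztop),rate=.2)
    print("clock",env.read_state()["clock"])
E
python3 - <<'E'
from a import *
L=trays(); print(np.round(L,3))
p=min(L,key=lambda o:np.hypot(o[0]-.426,o[1]+.139)); pick(p); place(.008,.010)
f=env.grab_frame("top")
cv2.imwrite("pics/p1.png",f["image"])
for o in find(f,"tray1",.018,.04): print(np.round(o,3))
for o in find(f,"tray1"): print(np.round(o,3))
E
```

```text
[[ 0.585 -0.304  0.159  1.04   0.97   0.   ]
 [ 0.589 -0.149 -0.207  1.052  0.91   0.   ]
 [ 0.419 -0.303 -0.034  1.043  0.77   0.   ]
 [ 0.425 -0.139  0.12   1.02   0.6    0.   ]]
grip 0.6861946671612081 19.9996574758552 [ 0.42548872 -0.13933507  0.00628165]
down True tray z 0.010214377324760276 [-0.62369829  0.53734421  4.52122476] op 0.6909756415163147
clock 12.3917
[0.306 0.184 1.516 0.98  0.81  1.   ]
[0.514 0.11  0.246 0.498 0.78  0.   ]
[ 0.42  -0.301 -0.036  1.008  0.76   0.   ]
[ 0.583 -0.303  0.136  1.086  0.75   0.   ]
[ 0.589 -0.149 -0.204  1.055  0.56   0.   ]
[0.305 0.185 1.516 0.995 0.81  1.   ]
[0.515 0.111 0.246 0.506 0.78  0.   ]
[ 0.42  -0.303 -0.036  1.023  0.76   0.   ]
[ 0.585 -0.305  0.136  1.103  0.75   0.   ]
[ 0.59  -0.15  -0.204  1.071  0.56   0.   ]
```

View pics/p1.png

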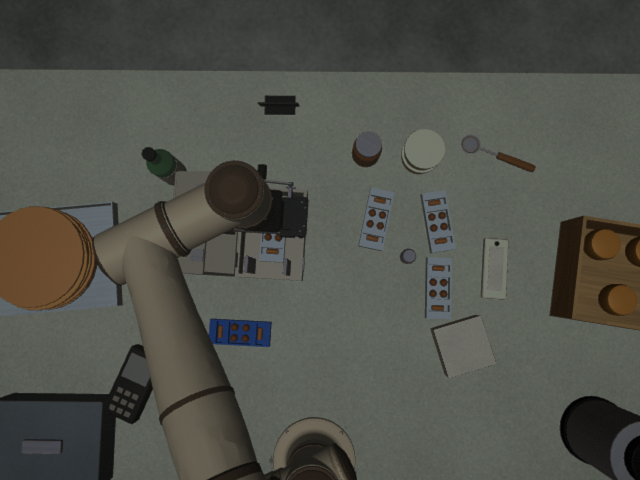

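The first tray is in the chest, seen at about (272,245) beside the wrist. I'll pick the next one and check the placed tray while the arm is away from the chest.

```bash
cat >> a.py <<'E'
def inchest(z,name=None):
    """x,y in chest axes (mm) and yaw error (deg) of the topmost placed tray whose underside is at z"""
    f=env.grab_frame("top")
    if name: crop(f,225,180,95,110,6,name)
    for o in find(f,"tray1",z+.008,z+.03):
        d=np.array(o[:2])-[CX,CY]; c,s=np.cos(CT),np.sin(CT)
        if o[1]>.03 and not o[5]: print("in chest",np.round([1e3*(c*d[0]+s*d[1]),1e3*(-s*d[0]+c*d[1]),np.degrees(o[2]-CT),o[3],o[4]],2))
E
python3 - <<'E'
from a import *
L=trays()
p=min(L,key=lambda o:np.hypot(o[0]-.42,o[1]+.303)); print(np.round(p,3)); pick(p)
inchest(.01,"c1.png")
place(-.008,.040)
E
```

```text
[ 0.421 -0.303 -0.019  0.969  0.57   0.   ]
grip 0.6841927903715029 19.98855189420283 [ 0.42105286 -0.30313362  0.0062817 ]
in chest [ 9.54 -0.53 -0.23  0.97  0.9 ]
down True tray z 0.040241168821091466 [-7.71228292e-01 -3.90270513e-03  4.09597940e+00] op 0.6860812023237998
clock 23.3083
```

View pics/c1.png

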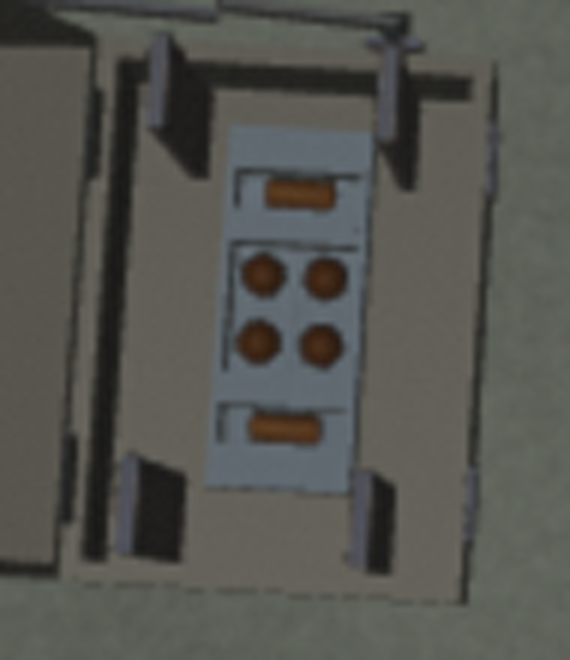

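The bottom tray lies straight in the lane, about +9 mm from the middle. The second rests 30 mm higher, so it is on the lips. Next are trays 3 and 4.

Run:
```python
from a import *
p=min(trays(),key=lambda o:np.hypot(o[0]-.585,o[1]+.303)); print(np.round(p,3)); pick(p)
inchest(.04,"c2.png")
place(.008,.070)
```

```text
[ 0.587 -0.304  0.149  1.019  0.77   0.   ]
grip 0.6889492920602546 19.977455302141607 [ 0.58669687 -0.30433248  0.00634327]
in chest [-9.22 -1.18 -0.44  1.03  0.55]
in chest [20.49 84.21 85.86  9.19  0.23]
down True tray z 0.07023449564741635 [-0.74338601  0.45796988  4.18347643] op 0.6847050182458948
clock 33.575
```

View pics/c2.png

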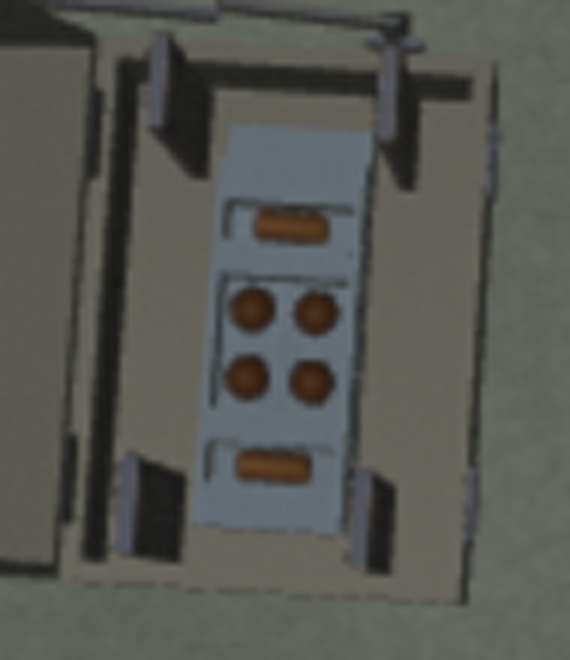

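Run:
```python
from a import *
L=trays(); print(np.round(L,3))
p=min(L,key=lambda o:np.hypot(o[0]-.589,o[1]+.149)); pick(p)
inchest(.07,"c3.png")
place(-.008,.100)
env.goto([.45,-.2,.25],down(0))
inchest(.10,"c4.png")
f=env.grab_frame("top")
for o in find(f,"pack",0,.018): print("pack",np.round(o,3))
```

```text
[[ 0.59  -0.15  -0.194  1.047  0.91   0.   ]]
grip 0.6860609348269004 19.99815808609128 [ 0.59028246 -0.14987184  0.00634155]
in chest [3.35 8.44 1.47 0.71 0.89]
down True tray z 0.10024441398512188 [-1.66550083 -0.24774775  4.27625676] op 0.6877187120897479
clock 42.4583
in chest [-7.92  0.19  0.21  1.07  0.66]
pack [ 0.47  -0.447 -0.067  0.959  0.62   0.   ]
pack [ 0.549  0.12  -0.049  1.218  0.51   0.   ]
```

View pics/c4.png

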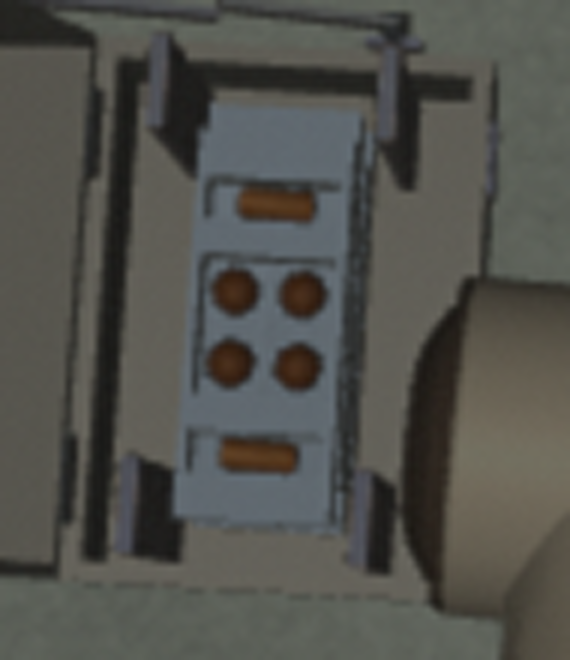

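The fourth tray sits on top, straight and at the right height (100 mm), offset to the -x side. Next is the cold pack.

Run:
```python
from a import *
f=env.grab_frame("top")
p=[o for o in find(f,"pack",0,.018) if o[1]<-.3][0]; print(np.round(p,3))
pick(p,.003,25); place(0,.130,.003,.28)
env.goto([.45,-.2,.25],down(0))
f=env.grab_frame("top"); g=env.grab_frame("side")
cv2.imwrite("pics/q1.png",np.hstack([cv2.resize(f["image"][150:300,160:320],None,fx=2.5,fy=2.5),cv2.resize(g["image"][200:350,170:330],None,fx=2.5,fy=2.5)]))
def reach(tilt,yaw):
    pass
# feasibility of lid pushing: tool axis in the chest's y-z plane at pitch angle a from down, tool x or y along chest x
for a in (0,20,40,60,80):
  for roll in (180-a,180+a):
    for extra in (0,90,180,-90):
      o=(R.from_euler("z",CT)*R.from_euler("x",roll,degrees=True)*R.from_euler("z",extra,degrees=True))
      ax=o.apply([0,0,1]); e=o.as_euler("xyz",degrees=True)
      ok=[]
      for th in np.linspace(0,1.83,7):
        ph=np.arctan2(108,118)+th; r=np.hypot(118,108)/1e3
        q=C(0,.08+r*np.cos(ph),.076+r*np.sin(ph)); ok.append(env.inverse_kinematics(q,e) is not None)
      print(a,extra,np.round(ax,2),np.array(ok).astype(int))
```

```text
[ 0.47  -0.447 -0.057  0.969  0.84   0.   ]
grip 0.6904333011072707 24.979907870292664 [ 0.46996904 -0.4469025   0.00333632]
down True tray z 0.1302302391973546 [-1.40118621 -0.20385087  4.86728797] op 0.6879073802120843
clock 53.6917
0 0 [-0. -0. -1.] [1 1 1 1 1 1 1]
0 90 [-0. -0. -1.] [1 1 1 1 1 1 1]
0 180 [-0. -0. -1.] [1 1 1 1 1 1 1]
0 -90 [-0. -0. -1.] [1 1 1 1 1 1 1]
0 0 [-0. -0. -1.] [1 1 1 1 1 1 1]
0 90 [-0. -0. -1.] [1 1 1 1 1 1 1]
0 180 [-0. -0. -1.] [1 1 1 1 1 1 1]
0 -90 [-0. -0. -1.] [1 1 1 1 1 1 1]
20 0 [-0.02 -0.34 -0.94] [1 1 1 1 1 1 1]
20 90 [-0.02 -0.34 -0.94] [1 1 1 1 1 1 1]
20 180 [-0.02 -0.34 -0.94] [1 1 1 1 1 1 1]
20 -90 [-0.02 -0.34 -0.94] [1 1 1 1 1 1 1]
20 0 [ 0.02  0.34 -0.94] [1 1 1 1 1 1 1]
20 90 [ 0.02  0.34 -0.94] [1 1 1 1 1 1 1]
20 180 [ 0.02  0.34 -0.94] [1 1 1 1 1 1 1]
20 -90 [ 0.02  0.34 -0.94] [1 1 1 1 1 1 0]
40 0 [-0.03 -0.64 -0.77] [1 1 1 1 1 1 1]
40 90 [-0.03 -0.64 -0.77] [1 1 1 1 1 1 1]
40 180 [-0.03 -0.64 -0.77] [1 1 1 1 1 1 1]
40 -90 [-0.03 -0.64 -0.77] [1 1 1 1 1 1 1]
40 0 [ 0.03  0.64 -0.77] [1 1 1 1 1 1 1]
40 90 [ 0.03  0.64 -0.77] [1 1 1 1 1 1 1]
40 180 [ 0.03  0.64 -0.77] [1 1 1 1 1 1 1]
40 -90 [ 0.03  0.64 -0.77] [1 1 0 0 1 1 1]
60 0 [-0.04 -0.87 -0.5 ] [1 1 1 1 1 1 1]
60 90 [-0.04 -0.87 -0.5 ] [1 1 1 1 1 1 1]
60 180 [-0.04 -0.87 -0.5 ] [1 1 1 1 1 1 1]
60 -90 [-0.04 -0.87 -0.5 ] [1 1 1 1 1 1 1]
60 0 [ 0.04  0.87 -0.5 ] [1 1 1 1 1 1 1]
60 90 [ 0.04  0.87 -0.5 ] [1 1 1 1 1 1 1]
60 180 [ 0.04  0.87 -0.5 ] [1 1 1 1 1 1 1]
60 -90 [ 0.04  0.87 -0.5 ] [1 1 1 1 1 1 1]
80 0 [-0.05 -0.98 -0.17] [1 1 1 1 1 1 1]
80 90 [-0.05 -0.98 -0.17] [1 1 1 1 1 1 1]
80 180 [-0.05 -0.98 -0.17] [1 1 1 1 1 1 1]
80 -90 [-0.05 -0.98 -0.17] [1 1 1 1 1 1 1]
80 0 [ 0.05  0.98 -0.17] [1 1 1 1 1 1 1]
80 90 [ 0.05  0.98 -0.17] [1 1 1 1 1 1 1]
80 180 [ 0.05  0.98 -0.17] [1 1 1 1 1 1 1]
80 -90 [ 0.05  0.98 -0.17] [1 1 1 1 1 1 1]
```

View pics/q1.png

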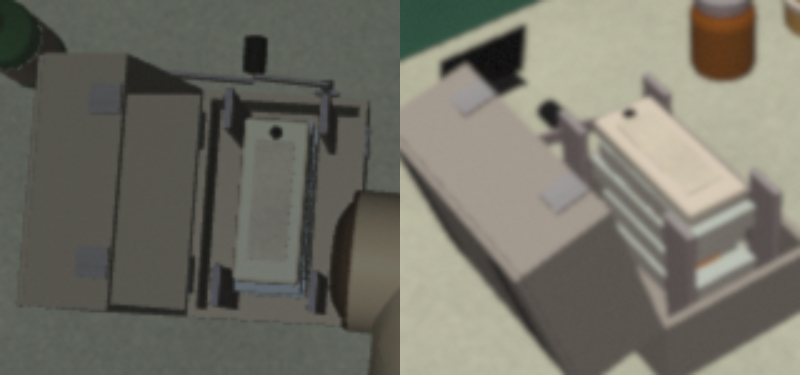

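The pack lies flat along the pile between the guide plates, and nothing else has moved. Next I'll press the knee with the shut fingers, keeping the gripper's long side along the chest's x axis.

Run:
```python
from a import *
env.gripper_to(0)
for e in (down(CT+np.pi/2),down(CT-np.pi/2)):
    q=env.inverse_kinematics(C(.145,.029,.2),e); print(None if q is None else np.round(q,0))
    if q is not None and abs(q[5])<150: break
env.goto(C(.145,.029,.26),e)
env.move_straight(C(.145,.029,.135),rate=.12,force_limit=15)
h=env.move_straight(C(.145,.029,.105),rate=.02,force_limit=2); s=env.read_state(); print(h,s["position"],s["force"])
z0=s["position"][2]
for d in (.01,.018,.024,.029):
    h=env.move_straight(C(.145,.029,z0-d),rate=.02,force_limit=20); s=env.read_state(); print(h,s["position"],s["force"])
env.move_straight(C(.145,.029,.28),rate=.15)
env.goto([.45,-.2,.28],down(0))
f=env.grab_frame("top"); g=env.grab_frame("side"); print(env.read_state()["clock"])
cv2.imwrite("pics/k1.png",np.hstack([cv2.resize(f["image"][150:300,160:320],None,fx=2.5,fy=2.5),cv2.resize(g["image"][200:350,170:330],None,fx=2.5,fy=2.5)]))
```

```text
[ 24.  31.  11.   0. -71. -26.]
True [0.69324061 0.13038659 0.11475952] [0.52124331 0.75029742 1.67125153]
False [0.69365343 0.13076917 0.10518412] [0.52550088 3.49641416 5.45410652]
False [0.69385644 0.1319345  0.09865201] [-1.9145678   7.07408052  9.21857675]
False [0.69394015 0.13264113 0.09374252] [-4.46986257  8.25163083 13.48233804]
False [0.69401249 0.13302734 0.08964306] [-6.68664243 10.64854864 15.60376535]
65.2083
```

View pics/k1.png

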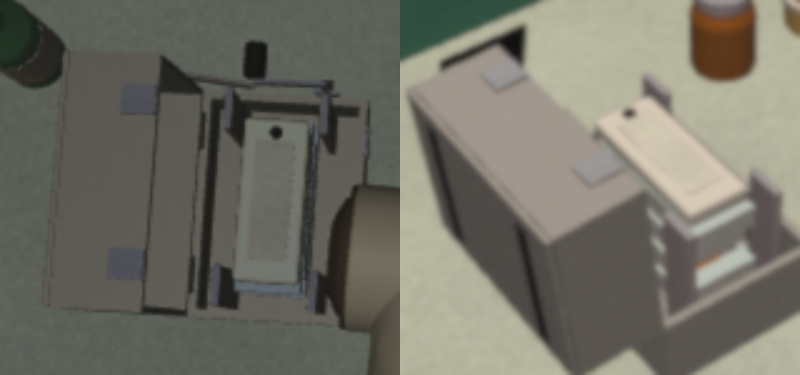

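The knee is broken and the lid has come forward a little, with the pack still in place. Before closing the lid I'll plan the sweep.

```bash
cat >> a.py <<'E'
def lidpose(deg,ex,back=0,x=-.03,k=.65):
    ph=np.arctan2(108,118)+np.radians(deg); r=.16
    a=k*(105-deg) if deg<105 else 0
    o=R.from_euler("z",CT)*R.from_euler("x",180-a,degrees=True)*R.from_euler("z",ex,degrees=True)
    ax=o.apply([0,0,1])
    return C(x,.08+r*np.cos(ph),.076+r*np.sin(ph))-back*ax, o.as_euler("xyz",degrees=True)
E
python3 - <<'E'
from a import *
for ex in (90,-90):
    print(ex)
    for b,d in ((.1,5),(0,10),(0,40),(0,70),(0,105)):
        q=env.inverse_kinematics(*lidpose(d,ex,b)); print(None if q is None else np.round(q))
E
```

```text
90
[  60.   52.   22.   28. -119.  -63.]
[  56.   44.    3.   28. -105.  -66.]
[ 51.  29.  -6.  24. -91. -61.]
[ 41.  18. -14.  17. -74. -50.]
[ 24.  15. -20.   0. -56. -27.]
-90
[  60.   52.   22.   28. -119.  117.]
[  56.   44.    3.   28. -105.  114.]
[ 51.  29.  -6.  24. -91. 119.]
[ 41.  18. -14.  17. -74. 130.]
[ 24.  15. -20.   0. -56. 153.]
```

Run:
```python
from a import *
env.goto([.45,-.1,.45],down(CT+np.pi/2))
p,e=lidpose(8,90,.07)
env.goto(p+[0,0,.2],e); env.move_straight(p,rate=.15,force_limit=10)
q,_=lidpose(8,90,-.01)
h=env.move_straight(q,rate=.04,force_limit=3); s=env.read_state(); print(h,np.round(s["position"],3),np.round(s["force"],1),np.round(lidpose(8,90)[0],3))
for d in (16,24,32,40,48,56,64,72,80,88,96,100):
    h=env.move_straight(*lidpose(d,90),rate=.06,force_limit=30); s=env.read_state()
    print(d,h,np.round(s["position"],3),np.round(s["force"],1),round(s["clock"],1))
    if h: break
```

```text
True [0.526 0.29  0.199] [-0.8  2.   1. ] [0.526 0.291 0.199]
16 False [0.525 0.273 0.213] [0.5 3.  2.4] 71.7
24 False [0.524 0.253 0.223] [0.9 3.3 3. ] 72.2
32 False [0.523 0.232 0.23 ] [1.3 2.  3. ] 72.8
40 False [0.522 0.21  0.235] [0.2 0.5 1.8] 73.3
48 False [0.521 0.188 0.236] [ 0.6 -0.2  1.1] 73.8
56 False [0.52  0.165 0.234] [0.4 0.1 0.5] 74.3
64 False [0.519 0.144 0.229] [-0.9 -0.1 -0. ] 74.9
72 False [0.518 0.123 0.221] [0.5 0.3 0.9] 75.4
80 False [0.517 0.103 0.211] [ 0.7 -0.2  0.1] 75.9
88 False [0.516 0.086 0.198] [ 0.1 -0.5  0.2] 76.5
96 False [0.515 0.07  0.182] [ 0.4 -0.4  0.6] 77.0
100 False [0.515 0.063 0.174] [-0.6 -0.5 -0.4] 77.3
```

Run:
```python
from a import *
p,e=lidpose(105,90)
h=env.move_straight(p,e,rate=.04,force_limit=15); s=env.read_state(); print(h,np.round(s["position"],4),np.round(s["force"],1))
h=env.move_straight(p-[0,0,.006],rate=.015,force_limit=15); s=env.read_state(); print(h,np.round(s["position"],4),np.round(s["force"],1))
env.move_straight(p+[0,0,.15],rate=.15); env.goto([.35,-.35,.35],down(0))
f=env.grab_frame("top"); g=env.grab_frame("side"); print(env.read_state()["clock"])
cv2.imwrite("pics/l1.png",np.hstack([cv2.resize(f["image"][50:350,130:450],None,fx=1.25,fy=1.25),cv2.resize(g["image"][150:390,100:356],None,fx=1.5625,fy=1.5625)]))
```

```text
False [0.5148 0.0548 0.1625] [0.3 0.9 1.7]
True [0.5148 0.0547 0.1624] [-1.2  0.2  4. ]
80.9167
```

View pics/l1.png

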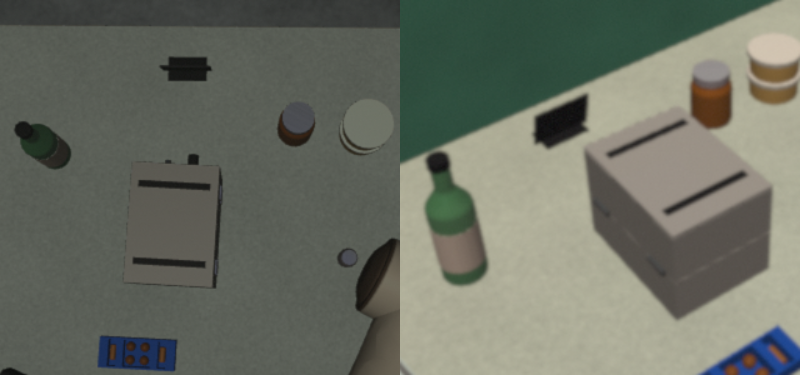

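The lid is shut, with its top at z 162 mm as expected. The bottle, jar, tubs and pot are all upright, so I'm handing in the job.

```bash
python3 -c "
from a import *
print(env.close_job())"
```

```text
the job is handed in; nothing more can be done
None
```

The job is handed in: all four trays are stacked in the chest with alternating 8 mm offsets, the cold pack lies flat on top, the stay's knee is broken, the lid is fully shut, and nothing was knocked over. The robot's clock was at about 81 s of the 200 s allowed.

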